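# Sweep small cheeses through the gate of a counting board

### The job

Push the three small flat round cheeses lying on the wooden counting board, one after another, through the gap in its rim so that each drops into the sunken slot beyond it. Slide them gently with the outside of the fingers: never pinch them, lift them or press hard on them. Leave the knobbed steel weight standing on the board where it is, and do not disturb the things beside the board.

Things in the scene. Friction and masses are not known exactly. Their poses are not given: they have to be found in the camera images.
- board: fixed wooden counting board. Origin on the table under its deck's centre, z up, y from there straight through the gate into the slot, x along the gated rim. Flat deck 105 mm above the table, free area inside the rim x -180 to 180, y -125 to 125 mm. Rim 12 mm thick, 22 mm above the deck; its one opening is the gate
- gate (a point): middle of the gate: a gap 56 mm wide (board x -28 to 28) in the rim at the board's +y side; point half-way across, half-way through the 12 mm rim, at deck level (105 mm up). The deck ends in a sharp edge at board y 137 mm, the outer face of that rim; once a cheese's centre has passed this edge it tips over and drops
- slot (a point): open-topped slot just beyond the gate, inside board x -70 to 70, y 137 to 217 mm; this point is the centre of its floor, 8 mm above the table and 97 mm below the deck. Its outer walls are as high as the rim (127 mm above the table)
- cheese1_center (a point): small flat round cream cheese, a firm rigid disc 40 mm across and 18 mm thick, about 25 g, lying flat on the deck of the board; this point is its centre, 9 mm above its underside
- cheese2_center (a point): small flat round cream cheese, a firm rigid disc 40 mm across and 18 mm thick, about 25 g, lying flat on the deck of the board; this point is its centre, 9 mm above its underside (same as the first)
- cheese3_center (a point): small flat round cream cheese, a firm rigid disc 40 mm across and 18 mm thick, about 25 g, lying flat on the deck of the board; this point is its centre, 9 mm above its underside (same as the first)
- weight_center (a point): steel weight that must stay put: an upright cylinder 38 mm across with a small knob on top, 58 mm high in all, 300 g, standing among the cheeses on the deck; this point is on its axis, 29 mm above its underside
- can_center (a point): bystander: upright lidded aluminium can 106 mm across and 140 mm high with its knob, on the table behind the board (its -y side); point on its axis, 70 mm up
- trier_center (a point): bystander: T-shaped cheese iron, steel blade with a wooden cross handle, 120 mm long, 80 mm wide, 20 mm high, lying on the table behind the board; this point is about its middle
Not all that is in view belongs to the job. Leave any red or yellow look-alike of the part that bears cheese2_center alone. Leave any blue look-alike of the part that bears cheese1_center alone.

How it is judged:
By the outcome, as a careful person would: the job done as asked, in the order asked, and still so for the second after the job is handed in, with the robot touching nothing.
It also fails if it takes over 72 s, if anything falls off the work surface, if the arm or the gripper's body presses on something with over 40 N, if the wrist force passes 120 N, or if a joint passes its speed limit or range.

### The arm

A 6-joint arm with a two-finger parallel gripper is mounted at the origin on the work surface. World frame = base frame: x ahead of the robot, y to its left, z up, the work surface at z = 0. Lengths are in m, angles in rad, forces in N, time in s.
With the tool pointing down it reaches from about 0.375 to 0.9 m from the base axis. Payload 3.1 kg.
Tool frame: the origin (TCP) lies at the very end of the fingers, on their centre line; the grasp point (between the pads) lies 19 mm behind it (manip.grasp_offset is the distance from the TCP to the grasp point, in m); x points along the fingers, z is the direction in which the jaws open and shut, and the axes are right-handed (so a half turn about x gives the same grasp; the last joint's range is limited). The gripper opens to 85 mm and grips with 20 to 120 N. Pads are 22 mm wide; open, the fingers measure 114 mm over their backs; the gripper's body (76 mm by 85 mm) begins 54 mm behind the grasp point. The pads swing forward as they close: fully open they stand 13 mm farther back than shut.
Start: joints at [-1.494, 0.527, 1.433, -0, 1.181, -0.178], TCP at [0.158, -0.605, 0.231] pointing down, gripper open.
Joint ranges: [-3.08, 3.08], [-0.75, 2.2], [0.22, 2.44], [-1.43, 4.57], [0, 2.65], [-2.85, 2.85]. Speed limits (rad/s): [2.79, 2.79, 3.14, 3.14, 3.14, 3.14].

### API

Orientations are given as a unit quaternion [x, y, z, w].
In Python, from station import manip gives the robot as it stands.
- The arm moves only by the tool send_rows, never from a script. Its argument "steps" is a list that holds one entry, the list of rows, each a list of 5 numbers: the closure, from 0 (fully open) to 1 (shut), then the shift along the world's x, y, z in m, then the turn about the world's z in rad. A call has 1 to 8 rows; each row is the pose to reach, as a shift and turn from the pose commanded when the call began; what a row does not reach only later rows make up. A row lasts 1/8 s, in which the tool goes at most 62.5 mm and 10.7 degrees, less where a joint would pass 70% of its speed; a pose out of reach is approached as far as the arm can. A call with a gripper value outside its range is refused whole. The fingers move at their own pace and stop on an object; "grip_force" is the grip in N (left out, the last holds). Time passes only in rows, so rows that repeat a pose let the fingers close. It gives the time, the measured TCP pose, the force and the opening at its end, in the units of the state.
- manip.sense(): the state, without advancing time (a new reading comes with each control period).
- manip.snapshot(name): name is "scene" or "top"; returns the picture (400x640x3 uint8, red, green, blue); there is no depth.
- manip.camera_params(name): a dict with "fx", "fy", "cx", "cy" (pixels), "T" (4x4, takes a point from camera to world coordinates). Camera axes: x right, y down, z forward; pixel columns grow to the right and rows downward; lengths in m; the calibration is good to about 2 mm. A picture is of the moment at which its call begins. camera_params takes no time and is no camera call.
- manip.sign_off(): hands the job in, once; it reports no verdict.
The state is a dict: "t": time; "q": joint angles; "qd": joint speeds; "tau": joint torques, N m; "tcp_pos": TCP position; "tool_rot": TCP orientation; "force": force on the tool from outside, world axes, zero at the start; "ft_torque": the same for the moment, N m; "finger_gap": opening from 0.0 (shut) to 1.0 (fully open).
Only numpy, scipy, OpenCV 4.12 (cv2) and the standard library are available. Lean on these libraries where they do the work, as an engineer would, in place of code of your own. Each camera call takes 0.05 s, during which the arm holds its last target.

## Working session

There is one attempt and no reset: what is moved stays moved. The work goes in short steps, Python scripts to look and compute and a tool call to move; the robot and the scene stay as the last step left them, time stands still between calls to the robot, and variables do not carry over. Pictures are saved under pics/ and viewed, and the job is handed in when it is done.

Besides the shell and the picture viewer there is one more tool, called after "Emit:" in YAML: its name, and indented under it one key for each argument. send_rows: Moves the arm, as the interface text tells. Its arguments: {"type":"object","properties":{"steps":{"type":"array","items":{"type":"array","items":{"type":"array","items":{"type":"number"}}}},"grip_force":{"type":"number"}},"required":["steps"]}

```bash
mkdir -p pics; ls; python3 - <<'E'
from station import manip
import cv2
for n in("scene","top"):
    im=manip.snapshot(n); cv2.imwrite(f"pics/{n}0.png",im[:,:,::-1]); p=manip.camera_params(n); print(n,p)
s=manip.sense(); print(s["t"],s["tcp_pos"],s["tool_rot"],s["force"],s["finger_gap"])
E
```

```text
pics
scene {'fx': 438.90995868224206, 'fy': 438.90995868224206, 'cx': 330.72263734187595, 'cy': 200.2176542901239, 'T': array([[ 0.42705678,  0.62734993, -0.65119473,  1.21977513],
       [ 0.90418376, -0.30313999,  0.30092836, -0.29846726],
       [-0.00861578, -0.71731319, -0.69669761,  0.74725746],
       [ 0.        ,  0.        ,  0.        ,  1.        ]])}
top {'fx': 475.0836111797925, 'fy': 475.0836111797925, 'cx': 316.0972579225701, 'cy': 196.85648112342815, 'T': array([[-2.95927171e-02, -9.80615097e-01,  1.93696416e-01,
         4.40052678e-01],
       [-9.99561931e-01,  2.89416088e-02, -6.19100186e-03,
        -7.77644188e-03],
       [ 4.65103984e-04, -1.93794773e-01, -9.81041982e-01,
         9.74065275e-01],
       [ 0.00000000e+00,  0.00000000e+00,  0.00000000e+00,
         1.00000000e+00]])}
0.1 [ 0.15809939 -0.6040251   0.23042696] [ 0.43264202  0.56015496 -0.43163367  0.55923133] [0.88061501 0.36083374 0.13766984] 1.003449308688504
```

View pics/scene0.png

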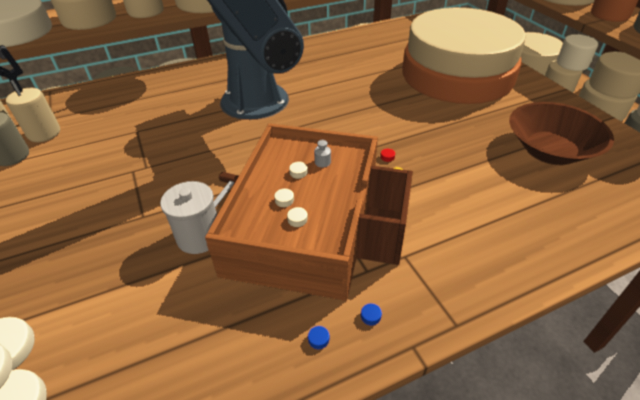

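View pics/top0.png

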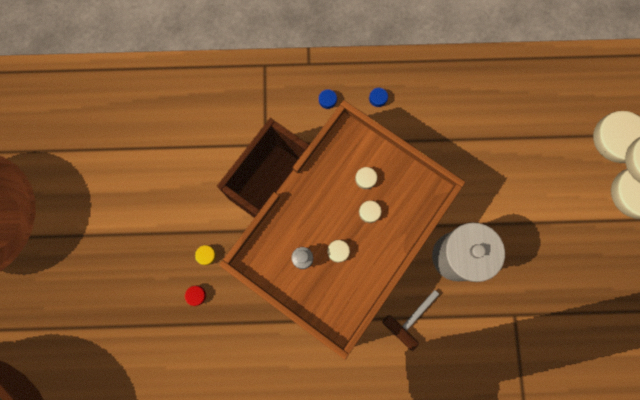

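```bash
cat > h.py <<'E'
import numpy as np, cv2
from station import manip
def ray(n,px,z):
    p=manip.camera_params(n);T=p["T"]
    d=T[:3,:3]@np.array([(px[0]-p["cx"])/p["fx"],(px[1]-p["cy"])/p["fy"],1]);o=T[:3,3]
    return o+d*(z-o[2])/d[2]
def cheeses(im,zt=0.123):
    hsv=cv2.cvtColor(im,cv2.COLOR_RGB2HSV)
    m=((hsv[...,2]>170)&(hsv[...,1]<95)).astype(np.uint8)
    m=m[:, :520]
    n,l,st,c=cv2.connectedComponentsWithStats(m)
    return [(c[i],st[i,4]) for i in range(1,n) if st[i,4]>60]
E
python3 - <<'E'
from h import *
im=cv2.imread("pics/top0.png")
c=cv2.resize(im[90:370,210:475],None,fx=2.1,fy=2.1,interpolation=cv2.INTER_CUBIC);cv2.imwrite("pics/c0.png",c)
for q,s in cheeses(im[:,:,::-1]): print(q,s,ray("top",q,0.123))
E
```

```text
[365.75820896 177.28358209] 335 [ 0.64210509 -0.10562488  0.123     ]
[369.59142857 211.18857143] 350 [ 0.57871364 -0.10942801  0.123     ]
[473.93184855 252.17817372] 2245 [ 0.49914743 -0.29181725  0.123     ]
[338.27714286 250.67714286] 350 [ 0.50897474 -0.04984552  0.123     ]
[477.62790698 251.23255814] 86 [ 0.50063109 -0.29857438  0.123     ]
[295.53333333 259.69333333] 75 [0.49523777 0.02680306 0.123     ]
```

View pics/c0.png

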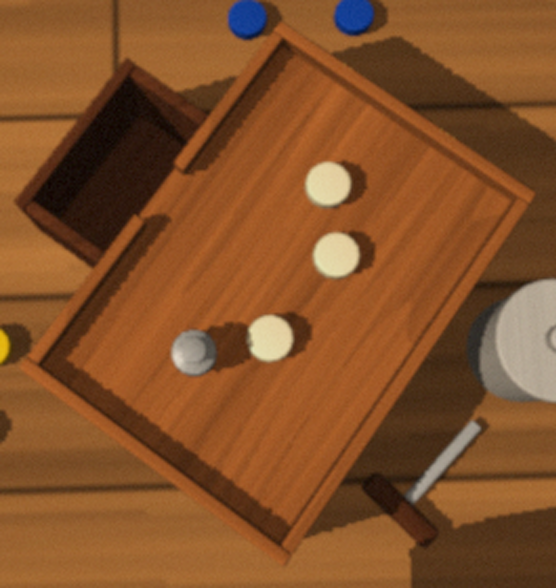

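```bash
cat >> h.py <<'E'
def load():
    d=np.load("b.npz"); return d["R"],d["t"]
def w2b(p):
    R,t=load(); return (R.T@(np.asarray(p)[:2]-t))*1000
def b2w(p):
    R,t=load(); return R@(np.asarray(p)/1000)+t
E
python3 - <<'E'
from h import *
cr=[(285,25),(535,195),(286,563),(22,362)]
W=np.array([ray("top",(x/2.1+210,y/2.1+90),0.127)[:2] for x,y in cr])
B=np.array([[192,137],[192,-137],[-192,-137],[-192,137]])/1000
Wc=W.mean(0);H=B.T@(W-Wc);U,S,V=np.linalg.svd(H);R=V.T@U.T
print(np.linalg.det(R),np.degrees(np.arctan2(R[1,0],R[0,0])),Wc, (W-Wc-B@R.T)*1000)
np.savez("b.npz",R=R,t=Wc)
for g in((182,165),(140,215)): print("gate",w2b(ray("top",(g[0]/2.1+210,g[1]/2.1+90),0.127)))
for q in((365.8,177.3),(369.6,211.2),(338.3,250.7)): print(q,w2b(ray("top",q,0.123)))
print("weight knob",w2b(ray("top",(197/2.1+210,347/2.1+90),0.163)))
for q in ((298.5,171),(285,199),(298,217)): print("scene",w2b(ray("scene",q,0.118)))
print("weight scene knob",w2b(ray("scene",(322.5,143),0.163)))
from scipy.spatial.transform import Rotation as Ro
s=manip.sense();print(Ro.from_quat(s["tool_rot"]).as_matrix().round(3))
print("y dir yaw",np.degrees(np.arctan2(R[1,1],R[0,1])))
E
```

```text
1.0000000000000004 -37.932652374589885 [ 0.55855113 -0.06418923] [[-5.50396684 -0.39668754]
 [-0.4123429   4.68801243]
 [ 3.06761115 -1.85624749]
 [ 2.84869859 -2.43507739]]
gate [ 28.69565699 130.40684074]
gate [-28.68992554 133.05742062]
(365.8, 177.3) [91.39384028 18.60192015]
(369.6, 211.2) [ 43.70467812 -23.31136755]
(338.3, 250.7) [-47.92906678 -19.21965482]
weight knob [-92.5810061   23.12638028]
scene [-40.93236568 -15.46911444]
scene [ 50.91468585 -18.65586425]
scene [94.77813904 21.56439153]
weight scene knob [-93.37919619  27.58553009]
[[-0.     0.967  0.253]
 [ 0.002  0.253 -0.967]
 [-1.     0.    -0.002]]
y dir yaw 52.067347625410115
```

```bash
cat >> h.py <<'E'
def go(*pts):
    from scipy.spatial.transform import Rotation as Ro
    s=manip.sense();p=s["tcp_pos"];M=Ro.from_quat(s["tool_rot"]).as_matrix();R,t=load()
    dy=np.arctan2(R[1,0],R[0,0])-np.arctan2(M[1,2],M[0,2]);dy=(dy+np.pi/2)%np.pi-np.pi/2
    print("t",s["t"],"tcp",p.round(4),"board",w2b(p).round(1),"F",s["force"].round(2),"gap",round(s["finger_gap"],3),"turn",round(dy,4))
    for q in pts:
        d=b2w(q[:2])-p[:2]; print(q,"delta",d.round(4),(q[2]-p[2]).round(4),"n rows",np.hypot(*d)/.0625)
E
python3 - <<'E'
from h import *
go((90,-25,0.2),(90,-25,.111))
print("ex",load()[0][:,0],"ey",load()[0][:,1])
E
```

```text
t 0.1 tcp [ 0.1581 -0.604   0.2304] board [  16. -672.] F [0.88 0.36 0.14] gap 1.003 turn 0.6529
(90, -25, 0.2) delta [0.4561 0.4648] -0.0304 n rows 10.418817979322553
(90, -25, 0.111) delta [0.4561 0.4648] -0.1194 n rows 10.418817979322553
ex [ 0.78873388 -0.61473479] ey [0.61473479 0.78873388]
```

Emit:
send_rows:
  steps:
    - [[1,0.04,0.04,0,0.08],[1,0.08,0.08,0,0.16],[1,0.12,0.12,0,0.24],[1,0.16,0.16,0,0.32],[1,0.2,0.2,0,0.4],[1,0.24,0.24,0,0.48],[1,0.28,0.28,0,0.56],[1,0.32,0.32,0,0.653]]
  grip_force: 20

```text
t: 1.1
tcp_pos: [0.4791, -0.2831, 0.231]
tool_rot: [0.229, 0.669, -0.229, 0.669]
force: [0.1, -1.0, -0.2]
finger_gap: -0.001
```

Emit:
send_rows:
  steps:
    - [[1,0.035,0.035,0,0],[1,0.07,0.07,0,0],[1,0.105,0.11,-0.01,0],[1,0.136,0.145,-0.02,0],[1,0.136,0.145,-0.03,0],[1,0.136,0.145,-0.03,0]]

```text
t: 1.85
tcp_pos: [0.6128, -0.1393, 0.1998]
tool_rot: [0.229, 0.67, -0.23, 0.667]
force: [-0.0, 0.2, 1.0]
finger_gap: -0.002
```

```bash
python3 - <<'E'
from h import *
go((90,-25,0.111))
im=manip.snapshot("top");cv2.imwrite("pics/t1.png",cv2.resize(im[90:370,210:475],None,fx=2.1,fy=2.1)[:,:,::-1])
E
```

```text
t 1.85 tcp [ 0.6128 -0.1393  0.1998] board [ 89.  -25.9] F [-0.04  0.2   1.03] gap -0.002 turn -0.0007
(90, -25, 0.111) delta [0.0013 0.0001] -0.0888 n rows 0.02147141439650837
```

View pics/t1.png

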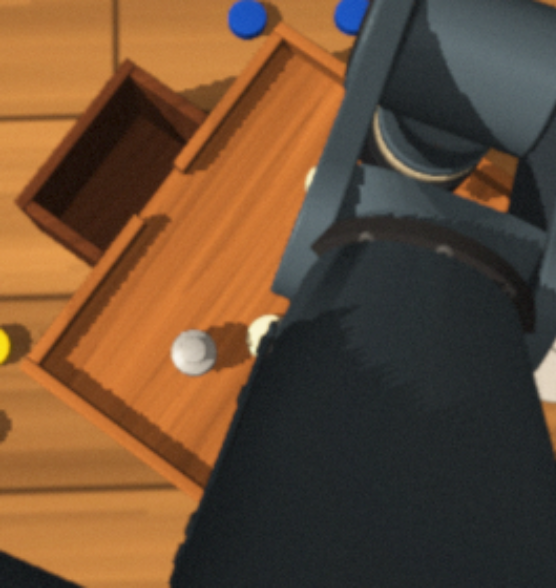

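Emit:
send_rows:
  steps:
    - [[1,0,0,-0.04,0],[1,0,0,-0.07,0],[1,0,0,-0.089,0],[1,0,0,-0.089,0]]

```text
t: 2.4
tcp_pos: [0.6125, -0.1407, 0.1113]
tool_rot: [0.231, 0.67, -0.231, 0.667]
force: [-0.5, -0.5, -0.6]
finger_gap: 0.001
```

```bash
python3 - <<'E'
from h import *
go((36,-25,0.111))
im=manip.snapshot("scene");cv2.imwrite("pics/s1.png",cv2.resize(im[100:320,190:440],None,fx=2.6,fy=2.6)[:,:,::-1])
E
```

```text
t 2.4 tcp [ 0.6125 -0.1407  0.1113] board [ 89.6 -27.2] F [-0.54 -0.55 -0.61] gap 0.001 turn 0.0021
(36, -25, 0.111) delta [-0.0409  0.0347] -0.0003 n rows 0.8581368595523252
```

View pics/s1.png

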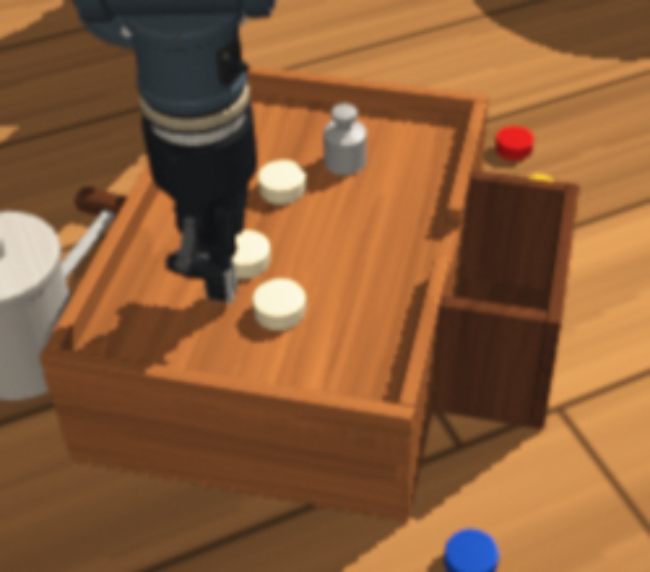

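Emit:
send_rows:
  steps:
    - [[1,-0.004,0.006,0,0],[1,-0.01,0.01,0,0],[1,-0.016,0.015,0,0],[1,-0.022,0.019,0,0],[1,-0.028,0.024,0,0],[1,-0.035,0.03,0,0],[1,-0.041,0.035,0,0],[1,-0.041,0.035,0,0]]

```text
t: 3.45
tcp_pos: [0.5731, -0.1043, 0.1128]
tool_rot: [0.23, 0.668, -0.23, 0.669]
force: [2.9, -1.5, 4.0]
finger_gap: 0.002
```

```bash
python3 - <<'E'
from h import *
go((36,-25,0.111))
im=manip.snapshot("scene");cv2.imwrite("pics/s2.png",cv2.resize(im[100:320,190:440],None,fx=2.6,fy=2.6)[:,:,::-1])
E
```

```text
t 3.45 tcp [ 0.5731 -0.1043  0.1128] board [ 36.1 -22.7] F [ 2.88 -1.54  4.03] gap 0.002 turn -0.0002
(36, -25, 0.111) delta [-0.0016 -0.0018] -0.0018 n rows 0.037526344487069555
```

View pics/s2.png

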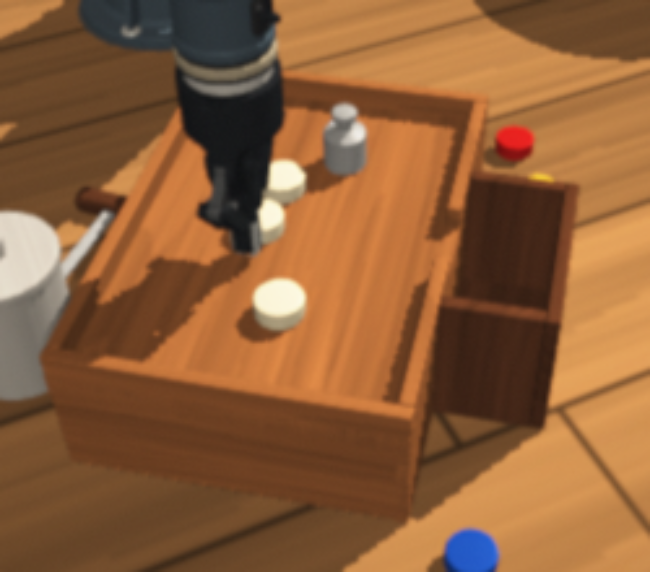

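Emit:
send_rows:
  steps:
    - [[1,0.006,-0.004,0,0],[1,0.008,-0.006,0.02,0],[1,0.008,-0.006,0.06,0],[1,0.005,-0.05,0.09,0],[1,-0.02,-0.1,0.1,0],[1,-0.04,-0.13,0.1,0],[1,-0.04,-0.13,0.1,0]]

```text
t: 4.38
tcp_pos: [0.5309, -0.236, 0.2111]
tool_rot: [0.232, 0.67, -0.231, 0.667]
force: [0.6, 0.4, 0.1]
finger_gap: -0.0
```

```bash
python3 - <<'E'
from h import *
go()
im=manip.snapshot("top");cv2.imwrite("pics/t3.png",cv2.resize(im[90:370,210:475],None,fx=2.1,fy=2.1)[:,:,::-1])
for q,s in cheeses(im): print(q.round(1),s,w2b(ray("top",q,0.123)).round(1))
E
```

```text
t 4.375 tcp [ 0.5309 -0.236   0.2111] board [  83.8 -152.5] F [0.56 0.37 0.08] gap -0.0 turn 0.0041
[151.3   7.7] 288 [122.8 559.9]
[484.1   2.1] 121 [523.3  34.6]
[365.8 177.4] 342 [91.2 18.5]
[356.6 228.8] 367 [  3.6 -22.8]
[338.2 250.7] 361 [-48.  -19.1]
[297.8 258.7] 172 [-102.1   30.7]
[421.9 308. ] 167 [ -42.5 -195.1]
```

View pics/t3.png

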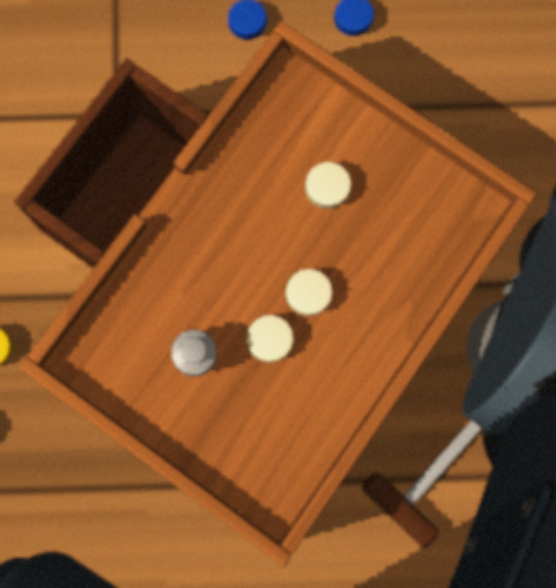

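```bash
python3 - <<'E'
from h import *
go((4,-64,.2),(4,-64,.111),(0.,118,.111))
print((b2w((0,118))-b2w((4,-64))))
E
```

```text
t 4.425 tcp [ 0.5316 -0.2347  0.2111] board [  83.6 -151. ] F [ 0.55 -0.19 -0.15] gap 0.003 turn 0.0026
(4, -64, 0.2) delta [-0.0093  0.1176] -0.0111 n rows 1.8875069286130224
(4, -64, 0.111) delta [-0.0093  0.1176] -0.1001 n rows 1.8875069286130224
(0.0, 118, 0.111) delta [0.0994 0.2636] -0.1001 n rows 4.507906619748538
[0.1087268  0.14600851]
```

Emit:
send_rows:
  steps:
    - [[1,-0.003,0.05,0,0.024],[1,-0.009,0.1,0,0.024],[1,-0.009,0.117,0,0.024],[1,-0.009,0.117,-0.04,0.024],[1,-0.009,0.117,-0.08,0.024],[1,-0.009,0.117,-0.099,0.024],[1,-0.009,0.117,-0.099,0.024]]

```text
t: 5.3
tcp_pos: [0.5233, -0.1167, 0.1114]
tool_rot: [0.222, 0.673, -0.221, 0.67]
force: [-0.1, 0.3, -0.4]
finger_gap: 0.001
```

```bash
python3 - <<'E'
from h import *
go((4,-64,.111),(0.,118,.111))
im=manip.snapshot("scene");cv2.imwrite("pics/s4.png",cv2.resize(im[100:320,190:440],None,fx=2.6,fy=2.6)[:,:,::-1])
E
```

```text
t 5.3 tcp [ 0.5233 -0.1167  0.1114] board [  4.4 -63.1] F [-0.12  0.26 -0.37] gap 0.001 turn -0.0248
(4, -64, 0.111) delta [-0.0009 -0.0005] -0.0004 n rows 0.016416735753459956
(0.0, 118, 0.111) delta [0.1078 0.1456] -0.0004 n rows 2.898102156472259
```

View pics/s4.png

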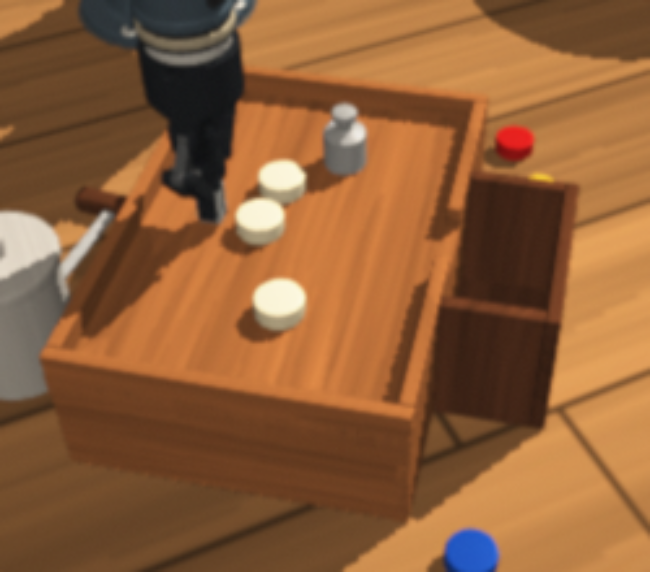

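Push roughly two thirds of the way, then check.

Emit:
send_rows:
  steps:
    - [[1,0.008,0.011,0,0],[1,0.016,0.022,0,0],[1,0.024,0.033,0,0],[1,0.032,0.044,0,0],[1,0.041,0.055,0,0],[1,0.049,0.066,0,0],[1,0.057,0.077,0,0],[1,0.065,0.088,0,0]]

```text
t: 6.35
tcp_pos: [0.5896, -0.0289, 0.1132]
tool_rot: [0.222, 0.671, -0.222, 0.671]
force: [-1.1, -0.6, 0.1]
finger_gap: 0.001
```

```bash
python3 - <<'E'
from h import *
go((0.,118,.111))
im=manip.snapshot("scene");cv2.imwrite("pics/s5.png",cv2.resize(im[100:320,190:440],None,fx=2.6,fy=2.6)[:,:,::-1])
E
```

```text
t 6.35 tcp [ 0.5896 -0.0289  0.1132] board [ 2.8 46.9] F [-1.06 -0.58  0.08] gap 0.001 turn -0.024
(0.0, 118, 0.111) delta [0.0415 0.0578] -0.0022 n rows 1.1382483427114818
```

View pics/s5.png

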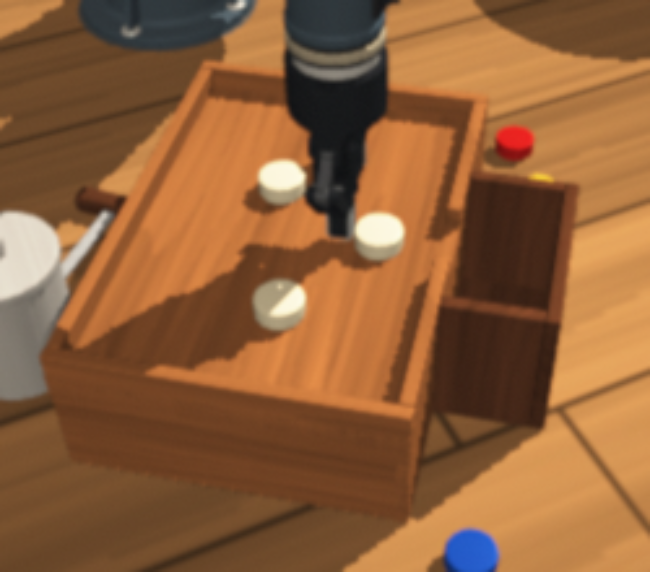

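```bash
python3 - <<'E'
from h import *
for z,q in((.123,(380,230)),(.123,(279,300)),(.123,(281,178))): print(w2b(ray("scene",(q[0]/2.6+190,q[1]/2.6+100),z)))
E
```

```text
[ 2.62086276 79.06800525]
[95.35694073 20.62377199]
[-43.45491217 -16.83583573]
```

Emit:
send_rows:
  steps:
    - [[1,0.008,0.011,0,0],[1,0.016,0.022,0,0],[1,0.024,0.033,0,0],[1,0.032,0.044,0,0],[1,0.041,0.056,0,0],[1,0.044,0.061,0,0],[1,0.044,0.061,0,0]]

```text
t: 7.28
tcp_pos: [0.6333, 0.0318, 0.1132]
tool_rot: [0.221, 0.672, -0.222, 0.671]
force: [1.0, 0.1, 0.5]
finger_gap: -0.001
```

```bash
python3 - <<'E'
from h import *
go((0.,60,.2))
im=manip.snapshot("scene");cv2.imwrite("pics/s6.png",cv2.resize(im[100:320,190:440],None,fx=2.6,fy=2.6)[:,:,::-1])
E
```

```text
t 7.275 tcp [0.6333 0.0318 0.1132] board [-1.000e-01  1.217e+02] F [1.02 0.12 0.47] gap -0.001 turn -0.0248
(0.0, 60, 0.2) delta [-0.0378 -0.0487] 0.0868 n rows 0.9868270360959194
```

View pics/s6.png

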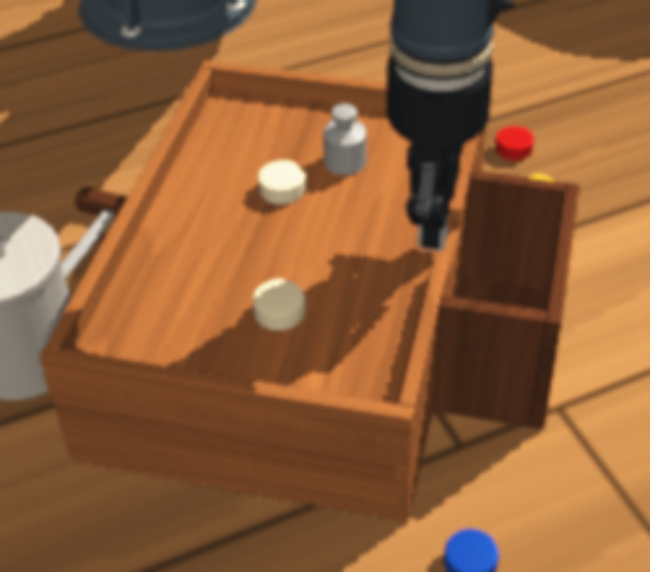

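```bash
python3 - <<'E'
from h import *
go((0,110,.17),(133,18,.17),(133,18,.112),(32,18,.112))
print(b2w((31.5,18))-b2w((133,18)))
E
```

```text
t 7.325 tcp [0.633  0.0315 0.1132] board [-1.000e-01  1.212e+02] F [ 0.67 -0.11 -0.98] gap 0.002 turn -0.0244
(0, 110, 0.17) delta [-0.0068 -0.0089] 0.0568 n rows 0.17951179539313636
(133, 18, 0.17) delta [ 0.0415 -0.1632] 0.0568 n rows 2.6948633106104873
(133, 18, 0.112) delta [ 0.0415 -0.1632] -0.0012 n rows 2.6948633106104873
(32, 18, 0.112) delta [-0.0381 -0.1011] -0.0012 n rows 1.7294981869647665
[-0.08005649  0.06239558]
```

Emit:
send_rows:
  steps:
    - [[1,-0.007,-0.009,0.02,-0.012],[1,-0.007,-0.009,0.06,-0.024],[1,0.015,-0.06,0.06,-0.024],[1,0.03,-0.115,0.06,-0.024],[1,0.042,-0.163,0.06,-0.024],[1,0.042,-0.163,0.05,-0.024],[1,0.042,-0.163,0.01,-0.024],[1,0.042,-0.163,-0.001,-0.024]]

```text
t: 8.32
tcp_pos: [0.6723, -0.1307, 0.1104]
tool_rot: [0.23, 0.671, -0.23, 0.666]
force: [-0.6, -0.2, -0.4]
finger_gap: -0.003
```

```bash
python3 - <<'E'
from h import *
go((31.5,18,.112))
im=manip.snapshot("scene");cv2.imwrite("pics/s7.png",cv2.resize(im[100:320,190:440],None,fx=2.6,fy=2.6)[:,:,::-1])
E
```

```text
t 8.325 tcp [ 0.6723 -0.1307  0.1104] board [130.7  17.5] F [-0.65 -0.25 -0.38] gap -0.003 turn 0.0005
(31.5, 18, 0.112) delta [-0.0779  0.0614] 0.0016 n rows 1.586550505706445
```

View pics/s7.png

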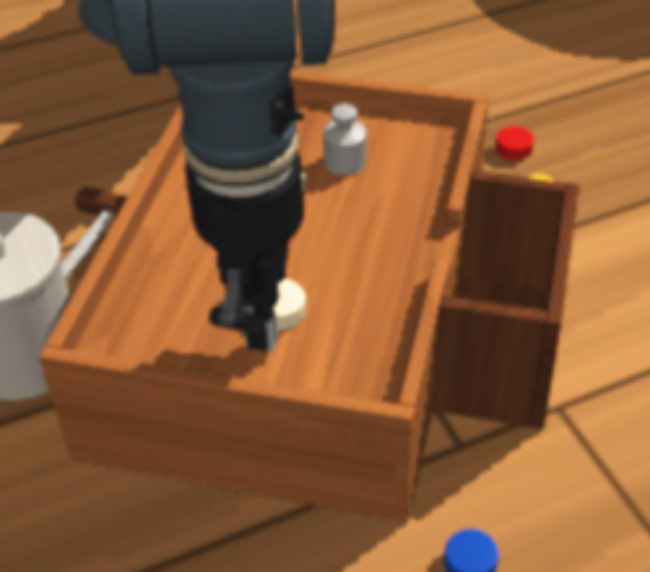

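Emit:
send_rows:
  steps:
    - [[1,-0.009,0.007,0.001,0],[1,-0.019,0.015,0.001,0],[1,-0.029,0.023,0.001,0],[1,-0.039,0.031,0.001,0],[1,-0.049,0.039,0.001,0],[1,-0.059,0.047,0.001,0],[1,-0.069,0.055,0.001,0],[1,-0.08,0.063,0.001,0]]

```text
t: 9.38
tcp_pos: [0.5966, -0.0691, 0.1145]
tool_rot: [0.23, 0.667, -0.23, 0.671]
force: [3.4, -2.8, 5.8]
finger_gap: 0.002
```

Emit:
send_rows:
  steps:
    - [[1,0,0,0,0],[1,0.006,-0.004,0,0],[1,0.008,-0.006,0.02,0],[1,0.008,-0.006,0.06,0],[1,-0.02,-0.05,0.09,0],[1,-0.05,-0.1,0.1,0],[1,-0.075,-0.14,0.1,0],[1,-0.075,-0.14,0.1,0]]

```text
t: 10.38
tcp_pos: [0.5179, -0.2107, 0.2124]
tool_rot: [0.232, 0.669, -0.231, 0.667]
force: [0.3, 0.4, 0.1]
finger_gap: -0.003
```

```bash
python3 - <<'E'
from h import *
go()
im=manip.snapshot("top");cv2.imwrite("pics/t8.png",cv2.resize(im[90:370,210:475],None,fx=2.1,fy=2.1)[:,:,::-1])
for q,s in cheeses(im): print(q.round(1),s,w2b(ray("top",q,0.123)).round(1))
E
```

```text
t 10.375 tcp [ 0.5179 -0.2107  0.2124] board [  58.  -140.6] F [0.33 0.39 0.14] gap -0.003 turn 0.0051
[151.4   7.6] 249 [123.1 559.8]
[487.2   2.3] 79 [526.6  29.4]
[336.3 217.1] 357 [-0.9 19.1]
[338.3 250.7] 361 [-48.  -19.2]
[494.2 256.1] 296 [ 108.5 -248.9]
[297.7 258.7] 168 [-102.1   30.9]
```

View pics/t8.png

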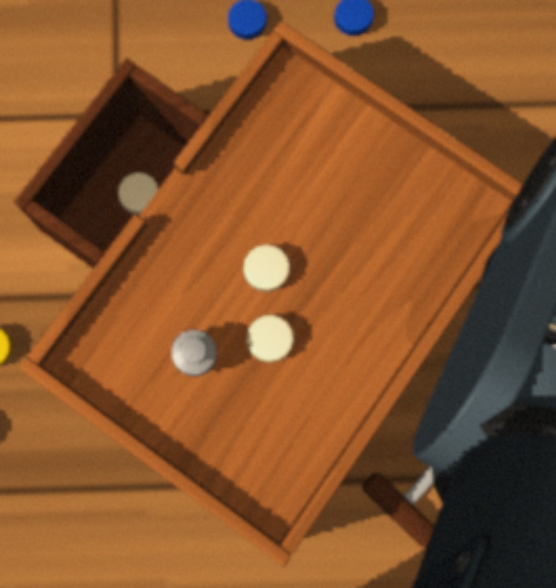

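```bash
python3 - <<'E'
from h import *
go((1,-23,.2),(1,-23,.111),(0.,121,.111))
print((b2w((0,121))-b2w((1,-23))))
E
```

```text
t 10.425 tcp [ 0.5187 -0.2093  0.2124] board [  57.8 -138.9] F [-0.07  0.85 -0.19] gap 0.001 turn 0.0034
(1, -23, 0.2) delta [0.0265 0.1263] -0.0124 n rows 2.0650918182172844
(1, -23, 0.111) delta [0.0265 0.1263] -0.1014 n rows 2.0650918182172844
(0.0, 121, 0.111) delta [0.1142 0.2405] -0.1014 n rows 4.260078284427674
[0.08773308 0.11419241]
```

Emit:
send_rows:
  steps:
    - [[1,0.012,0.05,0,0],[1,0.022,0.1,0,0.003],[1,0.026,0.125,-0.02,0.003],[1,0.026,0.125,-0.06,0.003],[1,0.026,0.125,-0.09,0.003],[1,0.026,0.125,-0.101,0.003],[1,0.026,0.125,-0.101,0.003]]

```text
t: 11.3
tcp_pos: [0.5459, -0.0827, 0.1115]
tool_rot: [0.229, 0.67, -0.228, 0.668]
force: [1.3, -0.1, 0.1]
finger_gap: -0.002
```

Emit:
send_rows:
  steps:
    - [[1,0.008,0.011,0,0],[1,0.016,0.022,0,0],[1,0.024,0.033,0,0],[1,0.032,0.043,0,0],[1,0.04,0.053,0,0],[1,0.047,0.062,0,0],[1,0.051,0.068,0,0]]

```text
t: 12.18
tcp_pos: [0.5976, -0.015, 0.1122]
tool_rot: [0.229, 0.669, -0.229, 0.669]
force: [-0.7, -1.0, 0.4]
finger_gap: 0.002
```

```bash
python3 - <<'E'
from h import *
go((0.,121,.111))
im=manip.snapshot("scene");cv2.imwrite("pics/s9.png",cv2.resize(im[100:320,190:440],None,fx=2.6,fy=2.6)[:,:,::-1])
E
```

```text
t 12.175 tcp [ 0.5976 -0.015   0.1122] board [ 0.6 62.8] F [-0.67 -0.99  0.45] gap 0.002 turn -0.0035
(0.0, 121, 0.111) delta [0.0353 0.0463] -0.0012 n rows 0.9310617339289754
```

View pics/s9.png

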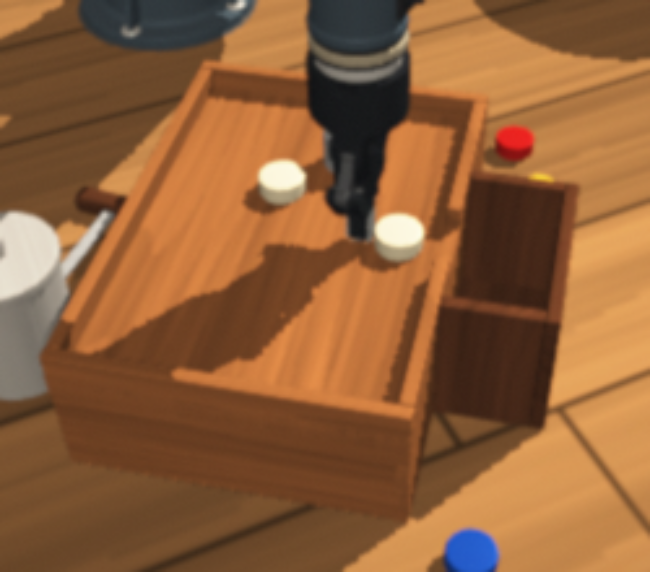

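```bash
python3 - <<'E'
from h import *
im=cv2.imread("pics/s9.png")[:,:,::-1]
for q,s in cheeses(im): print(q.round(),s, w2b(ray("scene",(q[0]/2.6+190,q[1]/2.6+100),.118)).round(1))
E
```

```text
[404.  41.] 68 [-277.5   42.7]
[282. 178.] 1350 [-49.  -17.6]
[ 34. 252.] 4889 [  80.8 -187.1]
[399. 233.] 1568 [-2.3 94. ]
[485. 536.] 70 [262.7 203.1]
```

Centred (x about −2). Push on through.

Emit:
send_rows:
  steps:
    - [[1,0.008,0.01,0,0],[1,0.016,0.02,0,0],[1,0.024,0.031,0,0],[1,0.031,0.041,0,0],[1,0.036,0.047,0,0],[1,0.036,0.047,0,0]]

```text
t: 12.98
tcp_pos: [0.6335, 0.0319, 0.1123]
tool_rot: [0.228, 0.669, -0.228, 0.669]
force: [0.6, 1.2, -0.2]
finger_gap: 0.003
```

```bash
python3 - <<'E'
from h import *
go((-71,-52,.2),(-71,-52,.111),(-18,24,.111))
im=manip.snapshot("scene");cv2.imwrite("pics/s10.png",cv2.resize(im[100:320,190:440],None,fx=2.6,fy=2.6)[:,:,::-1])
E
```

```text
t 12.975 tcp [0.6335 0.0319 0.1123] board [  0.  121.9] F [ 0.6   1.21 -0.2 ] gap 0.003 turn -0.004
(-71, -52, 0.2) delta [-0.1629 -0.0935] 0.0877 n rows 3.0054774538241262
(-71, -52, 0.111) delta [-0.1629 -0.0935] -0.0013 n rows 3.0054774538241262
(-18, 24, 0.111) delta [-0.0744 -0.0661] -0.0013 n rows 1.5926653929813879
```

View pics/s10.png

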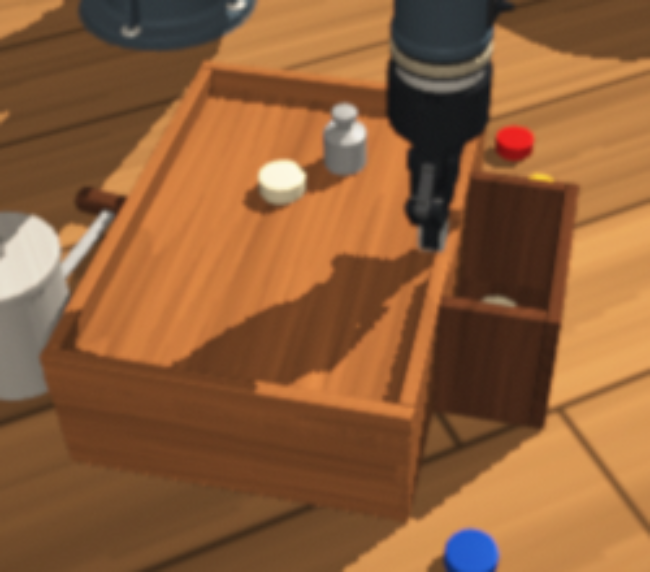

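Emit:
send_rows:
  steps:
    - [[1,-0.006,-0.009,0.02,0],[1,-0.006,-0.009,0.07,-0.05],[1,-0.04,-0.025,0.09,-0.15],[1,-0.085,-0.05,0.09,-0.27],[1,-0.13,-0.075,0.09,-0.39],[1,-0.163,-0.094,0.09,-0.51],[1,-0.163,-0.094,0.08,-0.61],[1,-0.163,-0.094,0.05,-0.61]]

```text
t: 14.02
tcp_pos: [0.471, -0.0645, 0.1648]
tool_rot: [0.42, 0.567, -0.419, 0.571]
force: [0.1, -0.4, 0.7]
finger_gap: -0.0
```

Emit:
send_rows:
  steps:
    - [[1,0,0,-0.03,0],[1,0,0,-0.051,0],[1,0,0,-0.051,0]]

```text
t: 14.4
tcp_pos: [0.4691, -0.0631, 0.1113]
tool_rot: [0.419, 0.57, -0.42, 0.569]
force: [1.3, -0.1, 1.1]
finger_gap: 0.004
```

```bash
python3 - <<'E'
from h import *
go((-71,-52,.111),(-18,24,.111))
im=manip.snapshot("scene");cv2.imwrite("pics/s11.png",cv2.resize(im[100:320,190:440],None,fx=2.6,fy=2.6)[:,:,::-1])
E
```

```text
t 14.4 tcp [ 0.4691 -0.0631  0.1113] board [-71.3 -54.1] F [ 1.26 -0.13  1.09] gap 0.004 turn 0.608
(-71, -52, 0.111) delta [0.0015 0.0015] -0.0003 n rows 0.03429951869203039
(-18, 24, 0.111) delta [0.09   0.0289] -0.0003 n rows 1.5128920679772364
```

View pics/s11.png

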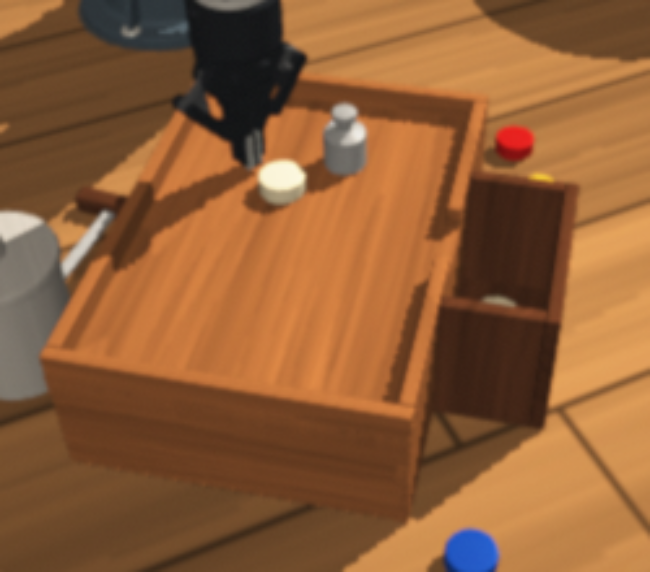

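```bash
python3 - <<'E'
from h import *
from scipy.spatial.transform import Rotation as Ro
s=manip.sense();c=s["tcp_pos"];z=Ro.from_quat(s["tool_rot"]).as_matrix()[:,2];u=np.array([0,0,1.])
p=manip.camera_params("scene");T=p["T"]
for q in((303,62),(300,85),(283,110),(264,155),(177,102),(200,128),(235,160)):
    d=T[:3,:3]@np.array([(q[0]/2.6+190-p["cx"])/p["fx"],(q[1]/2.6+100-p["cy"])/p["fy"],1])
    a=np.linalg.solve(np.c_[z,u,-d],T[:3,3]-c); print(q,"jaw",(a[0]*1000).round(1),"h",(a[1]*1000).round(1))
E
```

```text
(303, 62) jaw -66.0 h 74.4
(300, 85) jaw -61.2 h 52.7
(283, 110) jaw -40.7 h 36.2
(264, 155) jaw -16.1 h -0.5
(177, 102) jaw 63.3 h 97.1
(200, 128) jaw 45.5 h 61.9
(235, 160) jaw 14.9 h 11.2
```

```bash
python3 - <<'E'
from h import *
go((-67,-57,.114),(-14,20,.114))
E
```

```text
t 14.45 tcp [ 0.4699 -0.0632  0.112 ] board [-70.5 -53.7] F [ 1.17 -0.16  0.92] gap 0.001 turn 0.6078
(-67, -57, 0.114) delta [ 0.0008 -0.0047] 0.002 n rows 0.07679945454631017
(-14, 20, 0.114) delta [0.0899 0.0234] 0.002 n rows 1.4862223287826934
```

Emit:
send_rows:
  steps:
    - [[1,0.001,-0.005,0.003,0],[1,0.012,-0.002,0.003,0],[1,0.024,0.002,0.003,0],[1,0.036,0.006,0.003,0],[1,0.048,0.01,0.003,0],[1,0.06,0.014,0.003,0],[1,0.072,0.018,0.003,0],[1,0.083,0.021,0.003,0]]

```text
t: 15.45
tcp_pos: [0.554, -0.0413, 0.1142]
tool_rot: [0.419, 0.57, -0.419, 0.57]
force: [-0.0, -0.1, 1.0]
finger_gap: 0.0
```

```bash
python3 - <<'E'
from h import *
go((-14,20,.114))
im=manip.snapshot("scene");cv2.imwrite("pics/s12.png",cv2.resize(im[100:320,190:440],None,fx=2.6,fy=2.6)[:,:,::-1])
for q,s in cheeses(im): print(q.round(),s, w2b(ray("scene",q,.118)).round(1))
E
```

```text
t 15.45 tcp [ 0.554  -0.0413  0.1142] board [-17.7  15.3] F [-0.05 -0.07  0.98] gap 0.0 turn 0.6067
(-14, 20, 0.114) delta [0.0058 0.0015] -0.0002 n rows 0.0960447711468512
[14. 12.] 458 [ -706.1 -1311. ]
[468.  30.] 3911 [-871.6  348. ]
[24. 96.] 358 [-191.7 -843.6]
[323. 183.] 219 [-14.9  46.9]
[191. 199.] 1344 [  91.3 -209.6]
[ 18. 373.] 2056 [ 487.8 -296.3]
```

View pics/s12.png

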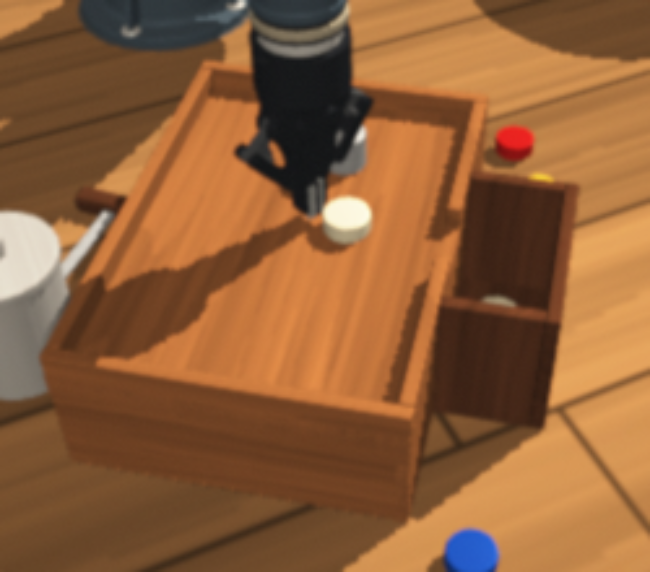

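Emit:
send_rows:
  steps:
    - [[1,-0.008,-0.002,0,0],[1,-0.01,-0.003,0.03,0.05],[1,-0.01,-0.003,0.08,0.15],[1,-0.02,-0.05,0.1,0.25],[1,-0.03,-0.1,0.1,0.35],[1,-0.04,-0.15,0.1,0.44],[1,-0.04,-0.19,0.1,0.44],[1,-0.04,-0.19,0.1,0.44]]

```text
t: 16.5
tcp_pos: [0.512, -0.2345, 0.2142]
tool_rot: [0.286, 0.647, -0.286, 0.647]
force: [-0.6, 0.4, 0.1]
finger_gap: 0.003
```

```bash
python3 - <<'E'
from h import *
go()
im=manip.snapshot("top");cv2.imwrite("pics/t13.png",cv2.resize(im[90:370,210:475],None,fx=2.1,fy=2.1)[:,:,::-1])
for q,s in cheeses(im): print(q.round(1),s,w2b(ray("top",q,0.123)).round(1))
E
```

```text
t 16.5 tcp [ 0.512  -0.2345  0.2142] board [  68. -163.] F [-0.61  0.43  0.08] gap 0.003 turn 0.1716
[151.1   7.5] 153 [122.8 560.5]
[485.    1.9] 80 [524.8  33.4]
[319.6 212.9] 356 [-12.4  48.1]
[297.6 258.9] 163 [-102.5   30.7]
[418.  312.3] 121 [ -52.7 -193.8]
```

View pics/t13.png

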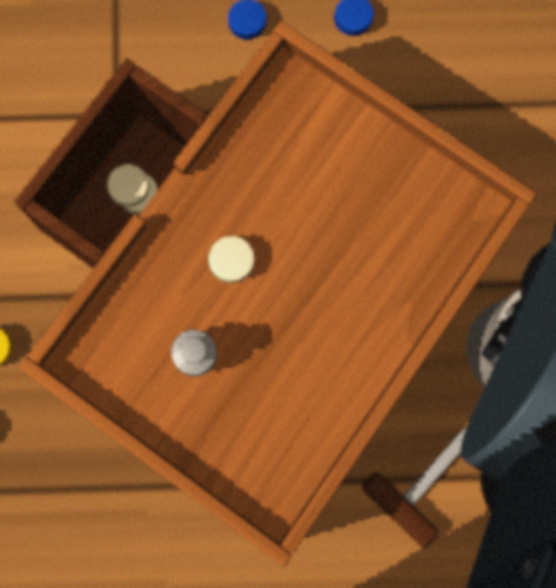

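```bash
python3 - <<'E'
from h import *
go((-19,7.5,.112),(0,119.5,.112))
print((b2w((0,119.5))-b2w((-19,7.5))))
E
```

```text
t 16.55 tcp [ 0.5117 -0.2325  0.2139] board [  66.6 -161.6] F [-0.25  0.86  1.06] gap -0.004 turn 0.1702
(-19, 7.5, 0.112) delta [0.0364 0.186 ] -0.1019 n rows 3.0318871761526434
(0, 119.5, 0.112) delta [0.1203 0.2626] -0.1019 n rows 4.621558117004145
[0.08383624 0.07665823]
```

Emit:
send_rows:
  steps:
    - [[1,0.01,0.05,0,0],[1,0.02,0.1,0,0],[1,0.03,0.15,0,0],[1,0.036,0.184,0,0],[1,0.036,0.185,-0.04,0],[1,0.036,0.185,-0.08,0],[1,0.036,0.185,-0.101,0],[1,0.036,0.185,-0.101,0]]

```text
t: 17.55
tcp_pos: [0.5466, -0.0448, 0.1117]
tool_rot: [0.284, 0.649, -0.285, 0.645]
force: [0.3, 0.1, -0.4]
finger_gap: 0.003
```

Emit:
send_rows:
  steps:
    - [[1,0.008,0.007,0,0],[1,0.016,0.015,0,0],[1,0.024,0.022,0,0],[1,0.032,0.029,0,0],[1,0.038,0.035,0,0],[1,0.042,0.038,0,0]]

```text
t: 18.3
tcp_pos: [0.5915, -0.0082, 0.1133]
tool_rot: [0.285, 0.647, -0.285, 0.647]
force: [-0.8, -0.2, 0.4]
finger_gap: -0.002
```

```bash
python3 - <<'E'
from h import *
go((0,119.5,.112))
im=manip.snapshot("scene");cv2.imwrite("pics/s14.png",cv2.resize(im[100:320,190:440],None,fx=2.6,fy=2.6)[:,:,::-1])
for q,s in cheeses(im): print(q.round(),s, w2b(ray("scene",q,.118)).round(1))
E
```

```text
t 18.3 tcp [ 0.5915 -0.0082  0.1133] board [-8.4 64.5] F [-0.78 -0.16  0.36] gap -0.002 turn 0.1665
(0, 119.5, 0.112) delta [0.0405 0.0382] -0.0013 n rows 0.8909990060371418
[15. 10.] 623 [ -720.6 -1318.9]
[468.  30.] 3920 [-871.3  348. ]
[24. 96.] 365 [-191.3 -843.7]
[195. 199.] 1109 [  91.6 -200.8]
[344. 189.] 231 [-5.5 94.7]
[ 18. 370.] 2225 [ 484.2 -300.1]
```

View pics/s14.png

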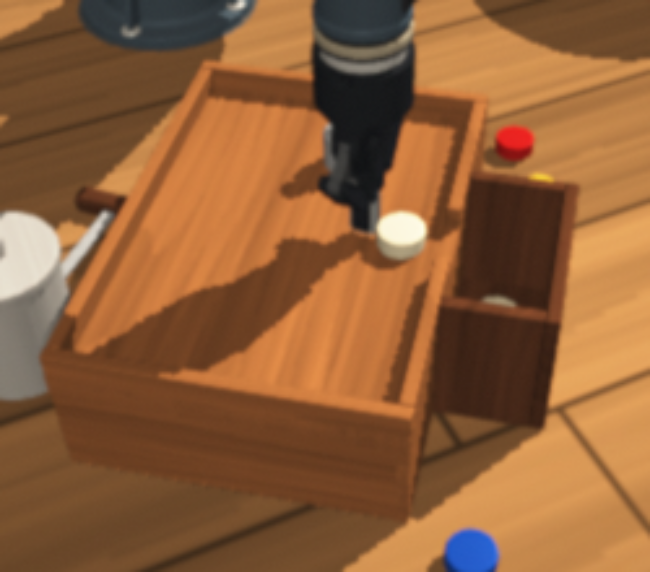

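Emit:
send_rows:
  steps:
    - [[1,0.008,0.007,0,0],[1,0.016,0.015,0,0],[1,0.024,0.023,0,0],[1,0.032,0.03,0,0],[1,0.039,0.037,0,0],[1,0.041,0.04,0,0],[1,0.041,0.04,0,0]]

```text
t: 19.23
tcp_pos: [0.6321, 0.0317, 0.1132]
tool_rot: [0.285, 0.647, -0.285, 0.647]
force: [-0.2, 0.6, 0.2]
finger_gap: -0.001
```

Emit:
send_rows:
  steps:
    - [[1,-0.007,-0.008,0,0],[1,-0.008,-0.009,0.03,0],[1,-0.008,-0.009,0.08,0],[1,-0.03,-0.05,0.1,0],[1,-0.06,-0.1,0.1,0],[1,-0.09,-0.16,0.1,0],[1,-0.12,-0.22,0.1,0],[1,-0.13,-0.24,0.1,0]]

```text
t: 20.23
tcp_pos: [0.4996, -0.2116, 0.2134]
tool_rot: [0.286, 0.647, -0.286, 0.647]
force: [-0.0, 1.7, -0.3]
finger_gap: 0.001
```

```bash
python3 - <<'E'
from h import *
go()
for n in("top","scene"):
    im=manip.snapshot(n)
    cv2.imwrite(f"pics/{n}15.png",im[:,:,::-1])
E
```

```text
t 20.225 tcp [ 0.4996 -0.2116  0.2134] board [  44.1 -152.5] F [-0.01  1.69 -0.33] gap 0.001 turn 0.1705
```

View pics/top15.png

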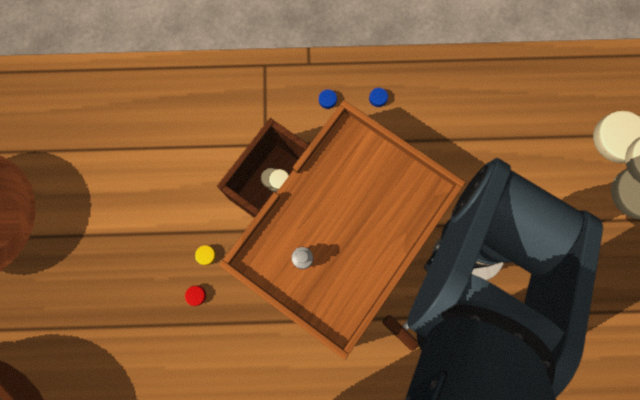

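View pics/scene15.png

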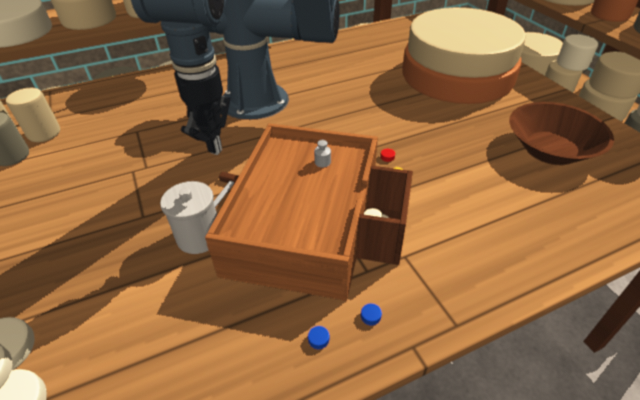

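```bash
python3 - <<'E'
from h import *
a=cv2.resize(cv2.imread("pics/top15.png")[110:230,210:340],None,fx=4,fy=4,interpolation=cv2.INTER_CUBIC)
b=cv2.resize(cv2.imread("pics/scene15.png")[160:270,345:420],None,fx=4,fy=4,interpolation=cv2.INTER_CUBIC)
h=480;c=np.zeros((480,800,3),np.uint8)
a=a[:480,:];c[:,:480]=a[:,:480];c[:440,490:790]=b;cv2.imwrite("pics/c15.png",c)
for z in(.026,.044,.06,.09,.123): print(z,w2b(ray("top",(279,180),z)).round(),w2b(ray("scene",(373,213),z)).round())
E
```

```text
0.026 [  7. 164.] [-37. 157.]
0.044 [  4. 160.] [-20. 158.]
0.06 [  2. 157.] [ -4. 160.]
0.09 [ -2. 151.] [ 25. 162.]
0.123 [ -7. 144.] [ 57. 165.]
```

View pics/c15.png

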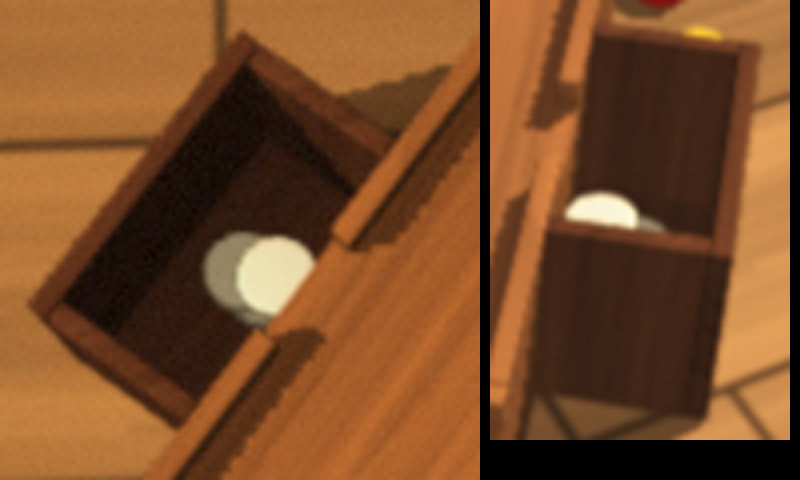

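```bash
python3 - <<'E'
from h import *
print(manip.sign_off())
E
```

```text
the job is handed in; nothing more can be done
None
```

All three cheeses are in the slot, and I handed the job in at about 20 s of the 72 s allowed. I pushed them one after another with the shut fingers.

**Last checks**
- **Cheeses:** the last pictures show all three lying in the slot in a loose stack. The top one triangulates to about 60 mm above the table at board (0, 158) mm, below the deck and inside the walls.
- **Weight and bystanders:** the weight is at the same pixels as at the start. The can, the trier and the coloured discs looked undisturbed in the scene view. The arm partly covered the can and trier in the final top view.
- **Arm:** it was clear of everything at hand-in.

**What did not go cleanly**
- **Finger backs:** the first two sideways pushes read about 5 to 7 N. The backs of the shut fingers slope, so they bore down a little on the cheese edge. I used the flat finger sides for every other push, where the readings stayed near 1 N.
- **Third cheese:** its first diagonal push left it at the edge of the finger, so I backed off, measured again and finished it with a second push.

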